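Roll-check three guide rollers and reject the one that wobbles

TASK

One of the three steel rollers on the stone plate does not run true. Pressing only lightly, roll each of them over the plate into the aluminium channel along its far edge (roll them, do not slide or carry them), feeling which one rises and falls as it turns; then take the one that wobbles out of the channel and set it down in the plain grey reject tray without dropping it. The two true rollers stay in the channel and are never lifted; leave the other things on the bench alone.

Things in the scene. Friction and masses are not known exactly. Their poses are not given: they have to be found in the camera images.
- checking_plate: dark stone plate, fixed: 110 mm (own x) by 330 mm (own y), flat top 20 mm above the table. Origin: centre of its underside; own x points across it to the channel, away from the robot. The rollers start on it side by side, about 107 mm apart, shafts along its y within 3 degrees and 39 to 46 mm short of its far edge
- channel: aluminium channel fixed along the plate's far edge: floor 27 mm wide (own x), 330 mm long, 3 mm lower than the plate's top; beyond it an 8 mm thick rail, 4 mm higher than the plate's top. A roller that has dropped in stays, its disc centres 9 to 14 mm beyond the plate's edge. Origin: on the table under the plate's far edge, mid-length; axes as the plate's
- roller_1: steel roller, 84 mm long, 0.18 kg: two end discs 32 mm across, 12 mm thick, 60 mm apart, on a 10 mm shaft. Origin: middle of the shaft's axis, 16 mm above the plate at the start; own y along the shaft, z up at the start, turning as it rolls. One of the three (not told which) has discs 3 mm off centre: its shaft rises and falls 3 mm, each within a quarter turn (25 mm); the others stay level
- roller_2: steel roller, 84 mm long, 0.18 kg: two end discs 32 mm across, 12 mm thick, 60 mm apart, on a 10 mm shaft. Origin: middle of the shaft's axis, 16 mm above the plate at the start; own y along the shaft, z up at the start, turning as it rolls. One of the three (not told which) has discs 3 mm off centre: its shaft rises and falls 3 mm, each within a quarter turn (25 mm); the others stay level
- roller_3: steel roller, 84 mm long, 0.18 kg: two end discs 32 mm across, 12 mm thick, 60 mm apart, on a 10 mm shaft. Origin: middle of the shaft's axis, 16 mm above the plate at the start; own y along the shaft, z up at the start, turning as it rolls. One of the three (not told which) has discs 3 mm off centre: its shaft rises and falls 3 mm, each within a quarter turn (25 mm); the others stay level
- reject_tray: reject tray: plain open grey plastic tray without partitions, 120 by 120 mm outside, 32 mm high, walls and floor 4 mm, fixed at one side of the plate (left or right). Origin: centre of its underside
- parts_box: black parts box with nine filled compartments, 120 by 120 mm, 32 mm high, fixed, on the side of the plate opposite the tray; nothing belongs in it. Origin: centre of its underside
- oil_bottle: small amber bottle, 36 mm across, 85 mm tall, standing on the table; a bystander. Origin: centre of its underside
- screwdriver: red-handled screwdriver, 170 mm long, lying on the table beyond the channel; a bystander. Origin: its middle, underside
Things that resemble listed ones, but are neither listed nor needed, are in the scene too. What is shaped like the roller_3 but green is not meant. What is shaped like the roller_2 but purple is not meant.

How it is judged:
By the outcome, as a careful person would: the job done as asked, in the order asked, and still so for the second after the job is handed in, with the robot touching nothing.
It also fails if it takes over 70 s, if anything falls off the work surface, if the arm or the gripper's body presses on something with over 40 N, if the wrist force passes 120 N, or if a joint passes its speed limit or range.

ROBOT

A 7-joint arm with a two-finger parallel gripper is mounted at the origin on the work surface. World frame = base frame: x ahead of the robot, y to its left, z up, the work surface at z = 0. Lengths are in m, angles in rad, forces in N, time in s.
With the tool pointing down it reaches from about 0.375 to 0.925 m from the base axis. Payload 3.1 kg.
Tool frame: the origin (TCP) lies between the finger pads; the fingertips stand 25 mm ahead of it and the grasp point (between the pads) lies 6 mm ahead of it; x points along the fingers, y is the direction in which the jaws open and shut, and the axes are right-handed (so a half turn about x gives the same grasp; the last joint's range is limited). The gripper opens to 85 mm and grips with 20 to 120 N. Pads are 22 mm wide; open, the fingers measure 114 mm over their backs; the gripper's body (76 mm by 85 mm) begins 54 mm behind the grasp point. The pads swing forward as they close: fully open they stand 13 mm farther back than shut.
Start: joints at [-1.346, 0.383, 0.044, 1.598, -0.018, 1.161, -0.05], TCP at [0.206, 0.616, 0.256] pointing down, gripper open.
Joint ranges: [-2.61, 2.61], [-0.41, 2.15], [-1.48, 1.57], [0, 2.5], [-1.57, 4.71], [0.05, 1.97], [-2.85, 2.85]. Speed limits (rad/s): [2.79, 2.79, 3.14, 3.14, 3.14, 3.14, 3.14].

INTERFACE

Orientations are given as a unit quaternion [w, x, y, z].
In Python, from plant import telemetry, vision, ctrl gives the robot as it stands.
- The arm moves only by the tool play_rows, never from a script. Its argument "steps" is a list of rows, each a list of 7 numbers: the turn, a rotation vector about the tool's x, y, z in degrees, then the shift along the tool's x, y, z in mm, then the opening, from 0 (shut) to 1 (fully open). In form: [[rx, ry, rz, tx, ty, tz, grip], ...]. A call has 1 to 5 rows; each row shifts and turns the pose as measured when the row begins, along the tool's axes as they then stand; what a row does not reach is not made up. A row lasts 1/12 s, in which the tool goes at most 41.7 mm and 7.16 degrees, less where a joint would pass 70% of its speed; a pose out of reach is approached as far as the arm can. A call is refused whole if a number of a shift passes 41.7 or a number of a turn 7.16, either way. A call with a gripper value outside its range is refused whole. The fingers move at their own pace and stop on an object; "force" is the grip in N (left out, the last holds). Time passes only in rows, so rows that do not move let the fingers close. It gives the time, the measured TCP pose, the force and the opening at its end, in the units of the state.
- telemetry.sense(): the state, without advancing time (a new reading comes with each control period).
- vision.camera(name): name is "side" or "top"; returns the picture (400x640x3 uint8, red, green, blue); there is no depth.
- vision.get_calibration(name): a dict with "camera_matrix" (3x3 intrinsics, pixels), "position" and "rotation" of the camera in the world. Camera axes: x right, y down, z forward; pixel columns grow to the right and rows downward; lengths in m; the calibration is good to about 2 mm. A picture is of the moment at which its call begins. get_calibration takes no time and is no camera call.
- ctrl.finish_job(): hands the job in, once; it reports no verdict.
The state is a dict: "t": time; "joint_positions": joint angles; "qd": joint speeds; "tau": joint torques, N m; "tool_pos": TCP position; "eef_rot": TCP orientation; "wrist_force": force on the tool from outside, world axes, zero at the start; "wrist_torque": the same for the moment, N m; "gripper_width": opening from 0.0 (shut) to 1.0 (fully open).
Only numpy, scipy, OpenCV 4.12 (cv2) and the standard library are available. Lean on these libraries where they do the work, as an engineer would, in place of code of your own. Each camera call takes 0.05 s, during which the arm holds its last target.

## Working session

There is one attempt and no reset: what is moved stays moved. The work goes in short steps, Python scripts to look and compute and a tool call to move; the robot and the scene stay as the last step left them, time stands still between calls to the robot, and variables do not carry over. Pictures are saved under pics/ and viewed, and the job is handed in when it is done.

Besides the shell and the picture viewer there is one more tool, called after "Request:" by a JSON object that holds its "name" and its "arguments". play_rows: Moves the arm, as the interface text tells. Its arguments: {"type":"object","properties":{"steps":{"type":"array","items":{"type":"array","items":{"type":"number"}}},"force":{"type":"number"}},"required":["steps"]}

```bash
mkdir -p pics; ls; python3 - <<'E'
from plant import telemetry, vision, ctrl
import cv2, numpy as np
np.set_printoptions(precision=4,suppress=True)
s=telemetry.sense()
for k,v in s.items(): print(k,v)
for n in ("top","side"):
    im=vision.camera(n); cv2.imwrite(f"pics/{n}0.png",im[:,:,::-1]); c=vision.get_calibration(n); print(n,c)
E
```

```text
pics
t 0.0
joint_positions [-1.3457  0.3839  0.0438  1.5996 -0.0179  1.1612 -0.0499]
qd [-0.0014 -0.001  -0.0013  0.001  -0.0003 -0.0007 -0.0004]
tau [  0.0002 -43.3445   1.0245 -24.9519   0.0105   0.0111  -0.    ]
tool_pos [0.2059 0.6156 0.2549]
eef_rot [ 0.6978  0.1127  0.698  -0.1146]
wrist_force [ 0.4813 -0.8153  0.8514]
wrist_torque [-0.0278  0.0244 -0.0217]
gripper_width 0.9978838357426355
top {'camera_matrix': array([[444.0602,   0.    , 321.8098],
       [  0.    , 444.0602, 201.7832],
       [  0.    ,   0.    ,   1.    ]]), 'position': array([0.3929, 0.0125, 1.0648]), 'rotation': array([-0.0511,  0.7054, -0.7042,  0.0615])}
side {'camera_matrix': array([[410.7851,   0.    , 319.5682],
       [  0.    , 410.7851, 197.0241],
       [  0.    ,   0.    ,   1.    ]]), 'position': array([0.2265, 0.5262, 0.732 ]), 'rotation': array([ 0.0954, -0.2729,  0.8925, -0.3462])}
```

View pics/top0.png

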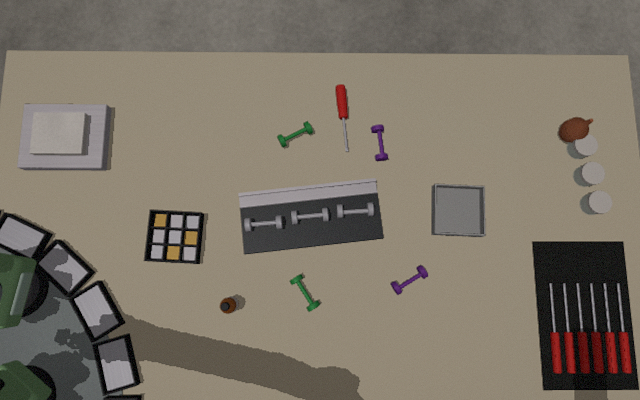

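View pics/side0.png

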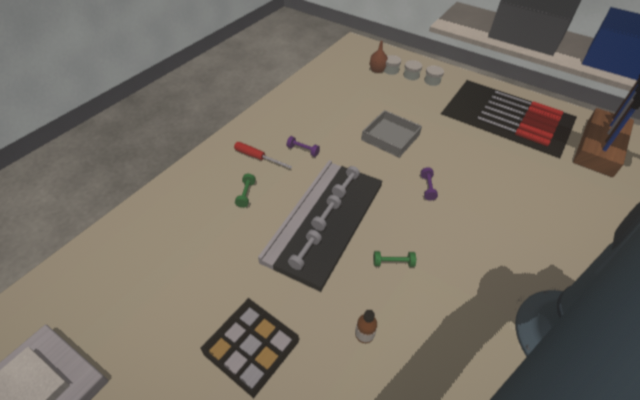

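The top view shows the plate at about cols 240–383, rows 180–252. The three rollers are near (264,223), (310,215) and (355,210), the grey tray is at (458,210), the black box at (175,237) and the bottle at (228,305).

```bash
cat > h.py <<'E'
import numpy as np, cv2
from scipy.spatial.transform import Rotation as R
from plant import telemetry, vision, ctrl
np.set_printoptions(precision=4,suppress=True)
def rot(q): return R.from_quat([q[1],q[2],q[3],q[0]])
C={n:vision.get_calibration(n) for n in("top","side")}
def ray(n,uv,z):
    c=C[n];M=rot(c["rotation"]).as_matrix();K=c["camera_matrix"]
    uv=np.atleast_2d(uv).astype(float)
    d=(M@np.linalg.inv(K)@np.c_[uv,np.ones(len(uv))].T).T
    p=c["position"]; return p+d*((z-p[2])/d[:,2])[:,None]
def proj(n,P):
    c=C[n];M=rot(c["rotation"]).as_matrix();K=c["camera_matrix"]
    q=(np.atleast_2d(P)-c["position"])@M@K.T
    return q[:,:2]/q[:,2:]
E
python3 - <<'E'
from h import *
print("base px",proj("top",[[0,0,0]]),proj("top",[[.206,.616,.25]]),proj("side",[[0.206,0.616,.25]]))
print("x dir",ray("top",[[320,200],[320,100],[420,200]],0))
print("plate z.02", ray("top",[[239,194],[245,253],[383,238]],.02))
print("rollers",ray("top",[[264,223],[310,215],[355,210]],.036))
print("side rollers",ray("side",[[305,249],[328,212],[346,181]],.036))
print("tray",ray("top",[[432,184],[484,185],[484,236],[432,235]],.032))
E=telemetry.sense(); print(rot(E["eef_rot"]).as_matrix())
for n,b,s in(("top",(225,160,405,265),4),("side",(240,140,400,300),3.6)):
    im=vision.camera(n)[:,:,::-1]; a=im[b[1]:b[3],b[0]:b[2]]
    cv2.imwrite(f"pics/{n}1.png",cv2.resize(a,None,fx=s,fy=s,interpolation=cv2.INTER_CUBIC))
E
```

```text
base px [[320.2148 451.8124]] [[-35.1403 382.7031]] [[262.5224 727.0574]]
x dir [[ 0.5684  0.0011  0.    ]
 [ 0.824   0.0014  0.    ]
 [ 0.5691 -0.2427  0.    ]]
plate z.02 [[ 0.579   0.1944  0.02  ]
 [ 0.4392  0.1763  0.02  ]
 [ 0.4748 -0.1473  0.02  ]]
rollers [[ 0.5079  0.1316  0.036 ]
 [ 0.5269  0.0248  0.036 ]
 [ 0.539  -0.0805  0.036 ]]
side rollers [[ 0.5087  0.1318  0.036 ]
 [ 0.5234  0.022   0.036 ]
 [ 0.5401 -0.0827  0.036 ]]
tray [[ 0.6025 -0.2651  0.032 ]
 [ 0.6005 -0.3894  0.032 ]
 [ 0.4789 -0.3824  0.032 ]
 [ 0.481  -0.2603  0.032 ]]
[[-0.0007  0.3172  0.9484]
 [-0.0024  0.9484 -0.3172]
 [-1.     -0.0025  0.0001]]
```

View pics/top1.png

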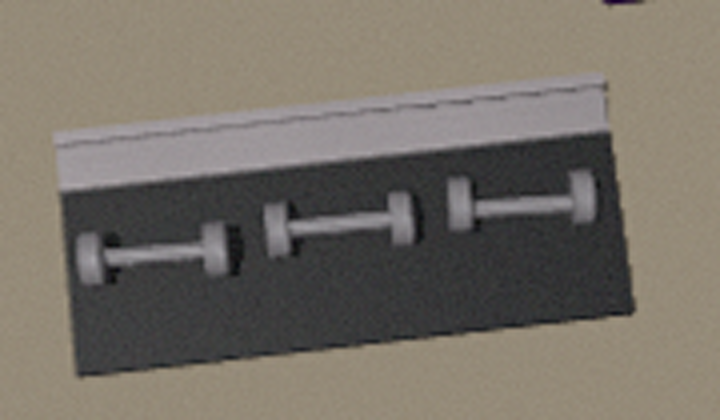

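View pics/side1.png

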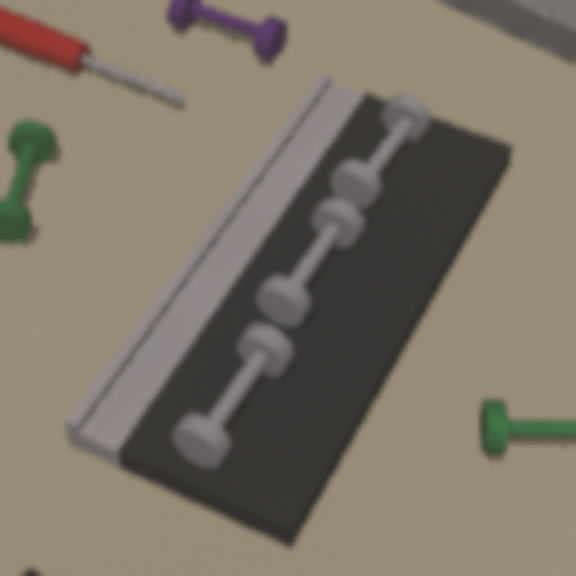

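```bash
python3 - <<'E'
from h import *
im=vision.camera("top"); hsv=cv2.cvtColor(im,cv2.COLOR_RGB2HSV)
x0,y0,x1,y1=235,175,392,260
v=cv2.GaussianBlur(hsv[:,:,2],(3,3),0); print(v[240,300],v[215,310],v[190,310],v[280,320])
roi=np.zeros_like(v);roi[y0:y1,x0:x1]=255
dark=((v<85)&(roi>0)).astype(np.uint8)
dark=cv2.morphologyEx(dark,cv2.MORPH_CLOSE,np.ones((15,15)))
c=max(cv2.findContours(dark,0,1)[0],key=cv2.contourArea)
r=cv2.minAreaRect(c); box=cv2.boxPoints(r); P=ray("top",box,.02); print(box,"\n",P)
print([np.linalg.norm(P[i]-P[i-1]) for i in range(4)])
hull=np.zeros_like(v); cv2.fillPoly(hull,[box.astype(int)],255); hull=cv2.erode(hull,np.ones((7,7)))
sat=hsv[:,:,1]
m=((v>95)&(hull>0)).astype(np.uint8)
n,l,st,ce=cv2.connectedComponentsWithStats(m)
for i in range(1,n):
    if st[i,4]>60:
        ys,xs=np.nonzero(l==i); rr=cv2.minAreaRect(np.c_[xs,ys].astype(np.float32)); 
        b=cv2.boxPoints(rr); 
        Q=ray("top",[rr[0],ce[i]],.038); 
        # ends axis: pca
        d=np.linalg.svd(np.c_[xs,ys]-ce[i],full_matrices=False)[2][0]
        e=ray("top",[ce[i],ce[i]+20*d],.036); e=e[1]-e[0]
        print(st[i],"c",Q[:,:2].ravel(),"size",rr[1],"yaw",np.degrees(np.arctan2(-e[0]*np.sign(e[1]),abs(e[1]))))
# tray
E
```

```text
60 140 151 149
[[239.1577 208.1112]
 [378.0804 192.4264]
 [383.2212 237.9589]
 [244.2985 253.6437]] 
 [[ 0.545   0.193   0.02  ]
 [ 0.5839 -0.1378  0.02  ]
 [ 0.4749 -0.1478  0.02  ]
 [ 0.4377  0.1778  0.02  ]]
[np.float64(0.10838767829085605), np.float64(0.3330967707331322), np.float64(0.10950670012193), np.float64(0.32775273809784516)]
[337 203  37  14 214] c [ 0.5399 -0.0803  0.5383 -0.0808] size (11.170324325561523, 36.182838439941406) yaw 3.669410049131264
[291 209  37  15 212] c [0.5264 0.027  0.5256 0.0272] size (11.917806625366211, 36.33762741088867) yaw 5.5732562104298955
[244 216  38  15 217] c [0.5076 0.1352 0.5077 0.1344] size (11.2319974899292, 37.11848831176758) yaw 4.990401668988542
```

```bash
cat >> h.py <<'E'
def to(xyz,yaw):
    "offset in tool frame (mm) and yaw turn rx (deg) to bring tool y to plate-like yaw"
    s=telemetry.sense(); M=rot(s["eef_rot"]).as_matrix()
    d=M.T@(np.array(xyz)-s["tool_pos"])*1000
    y=M[:,1]; cur=np.degrees(np.arctan2(-y[0],y[1])); 
    tilt=np.degrees(np.arcsin(np.clip(np.cross(M[:,0],[0,0,-1]),-1,1)))
    print("t",round(s["t"],2),"tool",s["tool_pos"],"d tool mm",d.round(1),"rx",round(-(yaw-cur),2),"tiltfix ry,rz",(M.T@tilt)[1:].round(2),"F",s["wrist_force"],"grip",round(s["gripper_width"],3))
E
```

Request:
{"name": "play_rows", "arguments": {"steps": [[-6.2,0,0,0,-26,31,0.12],[-6.2,0,0,0,-26,31,0.12],[-6.2,0,0,0,-26,31,0.12],[-6.2,0,0,0,-26,31,0.12],[0,0,0,0,-30,20,0.12]], "force": 20}}

```text
t: 0.67
tool_pos: [0.326, 0.4741, 0.2528]
eef_rot: [0.702, -0.054, 0.707, 0.057]
wrist_force: [0.5, 0.5, -0.7]
gripper_width: 0.303
```

```bash
python3 -c "
from h import *
to([.4995,.134,.12],5.0)"
```

```text
t 0.67 tool [0.326  0.4741 0.2528] d tool mm [ 130.3 -363.7  119. ] rx 4.01 tiltfix ry,rz [-0.4  -0.26] F [ 0.502   0.4756 -0.72  ] grip 0.303
```

Request:
{"name": "play_rows", "arguments": {"steps": [[2,-0.4,-0.3,3,-38,12,0.12],[2,0,0,3,-38,12,0.12],[0,0,0,5,-38,12,0.12],[0,0,0,10,-38,12,0.12],[0,0,0,10,-38,12,0.12]]}}

```text
t: 1.08
tool_pos: [0.4121, 0.2878, 0.2241]
eef_rot: [0.709, -0.027, 0.704, 0.032]
wrist_force: [1.6, -0.1, -0.2]
gripper_width: 0.12
```

```bash
python3 -c "
from h import *
to([.4995,.134,.12],5.0)"
```

```text
t 1.08 tool [0.4121 0.2878 0.2241] d tool mm [ 103.7 -161.2   73.4] rx -0.23 tiltfix ry,rz [ 0.47 -0.36] F [ 1.6294 -0.0547 -0.1622] grip 0.12
```

Request:
{"name": "play_rows", "arguments": {"steps": [[0,0.3,-0.3,18,-32,15,0.12],[0,0,0,20,-32,15,0.12],[0,0,0,20,-32,15,0.12],[0,0,0,20,-32,15,0.12],[0,0,0,20,-25,10,0.12]]}}

```text
t: 1.5
tool_pos: [0.5009, 0.133, 0.1282]
eef_rot: [0.712, -0.026, 0.701, 0.031]
wrist_force: [0.9, -0.1, 0.1]
gripper_width: 0.115
```

```bash
python3 -c "
from h import *
to([.4995,.134,.12],5.0)"
```

```text
t 1.5 tool [0.5009 0.133  0.1282] d tool mm [ 8.2  1.1 -1.5] rx -0.43 tiltfix ry,rz [ 0.85 -0.36] F [ 0.8716 -0.1331  0.0553] grip 0.115
```

Request:
{"name": "play_rows", "arguments": {"steps": [[-0.4,0.8,-0.4,16,1,-1,0.12],[0,0,0,16,0,0,0.12],[0,0,0,12,0,0,0.12],[0,0,0,2,0,0,0.12]]}}

```text
t: 1.83
tool_pos: [0.5021, 0.1203, 0.0772]
eef_rot: [0.706, -0.027, 0.708, 0.021]
wrist_force: [-0.7, -0.3, 0.5]
gripper_width: 0.12
```

```bash
python3 -c "
from h import *
to([.4995,.134,.066],5.0)
for n,b,s in(('top',(225,160,405,265),4),('side',(220,140,400,300),3.6)):
    im=vision.camera(n)[:,:,::-1]; a=im[b[1]:b[3],b[0]:b[2]]
    cv2.imwrite(f'pics/{n}2.png',cv2.resize(a,None,fx=s,fy=s,interpolation=cv2.INTER_CUBIC))
"
```

```text
t 1.83 tool [0.5021 0.1203 0.0772] d tool mm [11.1 13.9 -1.6] rx -1.12 tiltfix ry,rz [-0.15  0.5 ] F [-0.7147 -0.3164  0.4976] grip 0.12
```

View pics/top2.png

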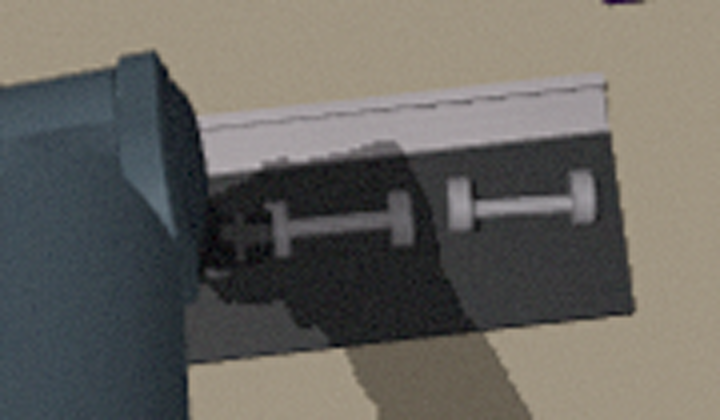

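View pics/side2.png

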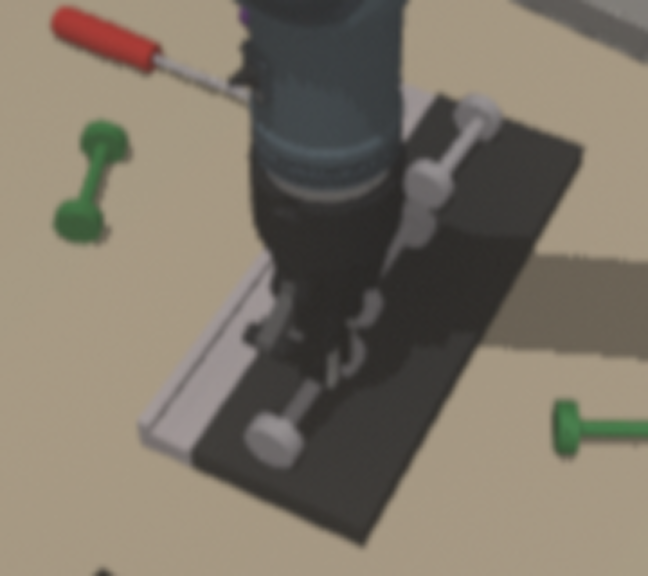

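Request:
{"name": "play_rows", "arguments": {"steps": [[0,0,0,-6,0,0,0.12],[-0.6,0,0.3,0,7,-1,0.12],[-0.5,0,0,0,6,0,0.12],[0,0,0,0,0,0,0.12],[0,0,0,0,0,0,0.12]]}}

```text
t: 2.35
tool_pos: [0.5033, 0.1388, 0.0897]
eef_rot: [0.709, -0.032, 0.704, 0.034]
wrist_force: [-0.0, 0.5, 0.8]
gripper_width: 0.119
```

```bash
python3 -c "
from h import *
to([.4995,.134,.066],5.0)"
```

```text
t 2.35 tool [0.5033 0.1388 0.0897] d tool mm [23.7 -4.5 -4.4] rx 0.35 tiltfix ry,rz [ 0.41 -0.11] F [-0.0249  0.4736  0.7988] grip 0.119
```

Request:
{"name": "play_rows", "arguments": {"steps": [[0,0.2,0,6,-3,-3,0.12],[0,0,0,3,0,0,0.12],[0,0,0,3,0,0,0.12],[0,0,0,0,0,0,0.12],[0,0,0,0,0,0,0.12]]}}

```text
t: 2.77
tool_pos: [0.5006, 0.1363, 0.0773]
eef_rot: [0.708, -0.033, 0.705, 0.035]
wrist_force: [0.4, 0.0, 0.1]
gripper_width: 0.121
```

```bash
python3 -c "
from h import *
to([.4995,.134,.066],5.0)"
```

```text
t 2.77 tool [0.5006 0.1363 0.0773] d tool mm [11.3 -2.2 -1.3] rx 0.46 tiltfix ry,rz [ 0.28 -0.16] F [0.4098 0.0099 0.0803] grip 0.121
```

Request:
{"name": "play_rows", "arguments": {"steps": [[0.3,0.2,0,3,-1.5,-1,0.12],[0,0,0,2,0,0,0.12],[0,0,0,1,0,0,0.12],[0,0,0,0.5,0,0,0.12],[0,0,0,0.5,0,0,0.12]]}}

```text
t: 3.18
tool_pos: [0.4994, 0.1337, 0.0689]
eef_rot: [0.706, -0.03, 0.707, 0.032]
wrist_force: [-0.3, -0.9, 0.3]
gripper_width: 0.12
```

```bash
python3 -c "
from h import *
to([.4995,.134,.066],5.0)"
```

```text
t 3.18 tool [0.4994 0.1337 0.0689] d tool mm [2.9 0.3 0.1] rx 0.05 tiltfix ry,rz [-0.01 -0.11] F [-0.2822 -0.8614  0.301 ] grip 0.12
```

Request:
{"name": "play_rows", "arguments": {"steps": [[0,0,0,0.8,0,0,0.12],[0,0,0,0.6,0,0,0.12],[0,0,0,0.5,0,0,0.12],[0,0,0,0.5,0,0,0.12]]}}

```text
t: 3.52
tool_pos: [0.4996, 0.1337, 0.0664]
eef_rot: [0.706, -0.03, 0.706, 0.032]
wrist_force: [0.3, 0.2, -0.1]
gripper_width: 0.123
```

Request:
{"name": "play_rows", "arguments": {"steps": [[0,0,0,0.5,0,0,0.12],[0,0,0,0.5,0,0,0.12],[0,0,0,0.5,0,0,0.12]]}}

```text
t: 3.77
tool_pos: [0.5012, 0.1339, 0.0662]
eef_rot: [0.707, -0.03, 0.705, 0.032]
wrist_force: [-0.7, 0.3, 2.6]
gripper_width: 0.12
```

Request:
{"name": "play_rows", "arguments": {"steps": [[0,0,0,0.4,0,1.5,0.12],[0,0,0,0.4,0,1.5,0.12],[0,0,0,0.4,0,1.5,0.12]]}}

```text
t: 4.02
tool_pos: [0.5073, 0.1344, 0.0662]
eef_rot: [0.708, -0.03, 0.704, 0.032]
wrist_force: [-0.6, -0.6, 3.7]
gripper_width: 0.12
```

```bash
python3 -c "
from h import *
to([.4995,.134,.066],5.0)"
```

```text
t 4.02 tool [0.5073 0.1344 0.0662] d tool mm [ 0.2  0.3 -7.8] rx 0.02 tiltfix ry,rz [ 0.34 -0.18] F [-0.6268 -0.6081  3.6645] grip 0.12
```

Request:
{"name": "play_rows", "arguments": {"steps": [[0,0.1,0,0.25,0,1.5,0.12],[0,0.1,0,0.25,0,1.5,0.12],[0,0.1,0,0.25,0,1.5,0.12],[0,0,0,0.25,0,1.5,0.12]]}}

```text
t: 4.35
tool_pos: [0.5156, 0.135, 0.0662]
eef_rot: [0.707, -0.03, 0.705, 0.032]
wrist_force: [0.4, 0.0, 4.8]
gripper_width: 0.121
```

Request:
{"name": "play_rows", "arguments": {"steps": [[0,0,0,0.0,0,1.5,0.12],[0,0,0,0.1,0,1.5,0.12],[0,0,0,0.1,0,1.5,0.12],[0,0,0,0.1,0,1.5,0.12]]}}

```text
t: 4.68
tool_pos: [0.5229, 0.1357, 0.0662]
eef_rot: [0.708, -0.029, 0.705, 0.032]
wrist_force: [-0.9, -1.2, 4.1]
gripper_width: 0.119
```

```bash
python3 -c "
from h import *
to([.4995,.134,.066],5.0)
for n,b,s in(('side',(220,140,400,300),3.6),):
    im=vision.camera(n)[:,:,::-1]; a=im[b[1]:b[3],b[0]:b[2]]
    cv2.imwrite(f'pics/{n}3.png',cv2.resize(a,None,fx=s,fy=s,interpolation=cv2.INTER_CUBIC))
"
```

```text
t 4.68 tool [0.5229 0.1357 0.0662] d tool mm [  0.1   0.4 -23.4] rx -0.01 tiltfix ry,rz [ 0.22 -0.21] F [-0.8997 -1.1656  4.064 ] grip 0.119
```

View pics/side3.png

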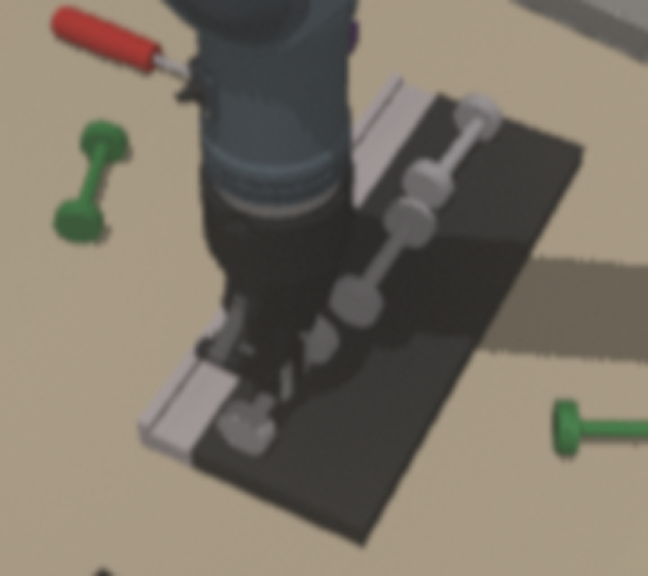

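Request:
{"name": "play_rows", "arguments": {"steps": [[0,0.1,-0.1,0.1,0,1.6,0.12],[0,0.1,0,0.1,0,1.6,0.12],[0,0,0,0.1,0,1.6,0.12],[0,0,0,0.1,0,1.6,0.12],[0,0,0,0.1,0,1.6,0.12]]}}

```text
t: 5.15
tool_pos: [0.532, 0.1365, 0.0662]
eef_rot: [0.707, -0.03, 0.706, 0.031]
wrist_force: [-0.3, -0.4, 5.8]
gripper_width: 0.119
```

Request:
{"name": "play_rows", "arguments": {"steps": [[0,0.1,0,0.1,0,1.6,0.12],[0,0.1,0,0.1,0,1.6,0.12],[0,0,0,0.1,0,1.6,0.12],[0,0,0,0.1,0,1.6,0.12],[0,0,0,0.1,0,1.6,0.12]]}}

```text
t: 5.57
tool_pos: [0.5408, 0.1372, 0.0662]
eef_rot: [0.705, -0.03, 0.708, 0.031]
wrist_force: [0.4, -0.4, 6.1]
gripper_width: 0.118
```

Request:
{"name": "play_rows", "arguments": {"steps": [[0,-0.1,0,-0.2,0,1.6,0.12],[0,0,0,-0.1,0,1.6,0.12],[0,0,0,0,0,1.6,0.12],[0,0,0,0,0,1.6,0.12],[0,0,0,0,0,1.6,0.12]]}}

```text
t: 5.98
tool_pos: [0.549, 0.1379, 0.0662]
eef_rot: [0.705, -0.03, 0.707, 0.031]
wrist_force: [1.0, 0.1, 3.8]
gripper_width: 0.116
```

Request:
{"name": "play_rows", "arguments": {"steps": [[0,0,0,0,0,1.8,0.12],[0,0,0,0,0,1.8,0.12],[0,0,0,0,0,1.8,0.12],[0,0,0,0,0,1.8,0.12]]}}

```text
t: 6.32
tool_pos: [0.5569, 0.1386, 0.0662]
eef_rot: [0.705, -0.03, 0.707, 0.031]
wrist_force: [0.3, -0.5, 4.3]
gripper_width: 0.122
```

Request:
{"name": "play_rows", "arguments": {"steps": [[0,0,0,0,0,1.8,0.12],[0,0,0,0,0,1.8,0.12],[0,0,0,0,0,1.8,0.12],[0,0,0,0,0,1.8,0.12]]}}

```text
t: 6.65
tool_pos: [0.5648, 0.1394, 0.0655]
eef_rot: [0.706, -0.03, 0.707, 0.031]
wrist_force: [0.6, -1.3, 1.1]
gripper_width: 0.122
```

```bash
python3 -c "
from h import *
to([.4995,.134,.066],5.0)
for n,b,s in(('side',(220,140,400,300),3.6),):
    im=vision.camera(n)[:,:,::-1]; a=im[b[1]:b[3],b[0]:b[2]]
    cv2.imwrite(f'pics/{n}4.png',cv2.resize(a,None,fx=s,fy=s,interpolation=cv2.INTER_CUBIC))
"
```

```text
t 6.65 tool [0.5648 0.1394 0.0655] d tool mm [ -0.3   0.3 -65.6] rx -0.01 tiltfix ry,rz [-0.14 -0.12] F [ 0.5927 -1.2842  1.104 ] grip 0.122
```

View pics/side4.png

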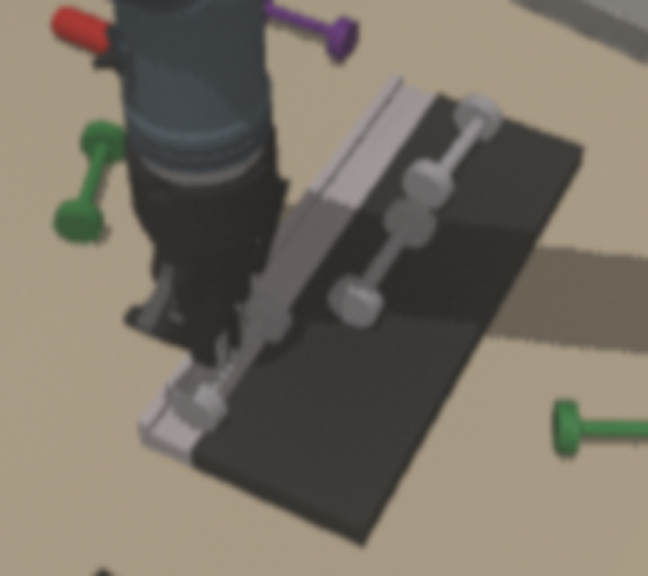

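Request:
{"name": "play_rows", "arguments": {"steps": [[0,0,0,0.3,0,1.6,0.12],[0,0,0,0.3,0,1.6,0.12],[0,0,0,0.2,0,1.6,0.12]]}}

```text
t: 6.95
tool_pos: [0.5681, 0.14, 0.0632]
eef_rot: [0.704, -0.03, 0.709, 0.031]
wrist_force: [-0.2, -0.6, 6.5]
gripper_width: 0.119
```

```bash
python3 -c "
from h import *
to([.4995,.134,.066],5.0)
for n,b,s in(('side',(220,140,400,300),3.6),):
    im=vision.camera(n)[:,:,::-1]; a=im[b[1]:b[3],b[0]:b[2]]
    cv2.imwrite(f'pics/{n}5.png',cv2.resize(a,None,fx=s,fy=s,interpolation=cv2.INTER_CUBIC))
"
```

```text
t 6.95 tool [0.5681 0.14   0.0632] d tool mm [ -2.4   0.  -68.9] rx 0.02 tiltfix ry,rz [-0.38 -0.1 ] F [-0.1954 -0.5568  6.4533] grip 0.119
```

View pics/side5.png

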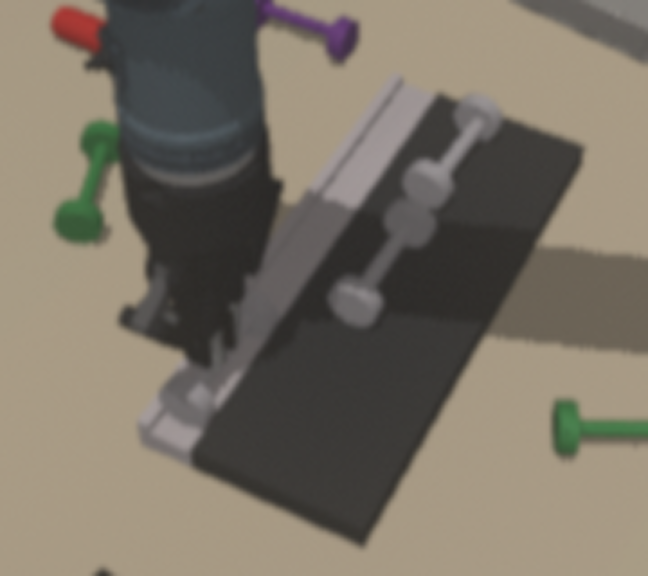

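Request:
{"name": "play_rows", "arguments": {"steps": [[0,0,0,-8,0,0,0.12],[0,0,0,-8,0,0,0.12],[0,0,0,-2,-10,-5,0.12],[0,0,0,0,-25,-12,0.12],[0,0,0,0,-25,-12,0.12]]}}

```text
t: 7.42
tool_pos: [0.5455, 0.0842, 0.0829]
eef_rot: [0.705, -0.034, 0.708, 0.038]
wrist_force: [-0.5, -0.1, 0.6]
gripper_width: 0.117
```

```bash
python3 -c "
from h import *
to([.518,.026,.085],5.6)"
```

```text
t 7.42 tool [0.5455 0.0842 0.0829] d tool mm [ -2.3 -55.1 -33.2] rx 0.19 tiltfix ry,rz [-0.22 -0.35] F [-0.5018 -0.1235  0.6428] grip 0.117
```

Request:
{"name": "play_rows", "arguments": {"steps": [[0,0,0,-2,-18,-12,0.12],[0,0,0,0,-15,-8,0.12],[0,0,0,0,-5,-3,0.12],[0,0,0,0,0,0,0.12],[0,0,0,0,0,0,0.12]]}}

```text
t: 7.83
tool_pos: [0.5203, 0.032, 0.0858]
eef_rot: [0.704, -0.031, 0.709, 0.033]
wrist_force: [-0.1, 0.1, -0.1]
gripper_width: 0.118
```

```bash
python3 -c "
from h import *
to([.518,.026,.085],5.6)"
```

```text
t 7.83 tool [0.5203 0.032  0.0858] d tool mm [ 0.8 -5.8 -2.8] rx -0.49 tiltfix ry,rz [-0.44 -0.18] F [-0.0518  0.1438 -0.0585] grip 0.118
```

Request:
{"name": "play_rows", "arguments": {"steps": [[-0.3,-0.3,-0.1,4,-3.5,-2,0.12],[0,0,0,4,-1,0,0.12],[0,0,0,3,0,0,0.12],[0,0,0,1,0,0,0.12],[0,0,0,0,0,0,0.12]]}}

```text
t: 8.25
tool_pos: [0.5201, 0.0319, 0.0726]
eef_rot: [0.706, -0.035, 0.706, 0.037]
wrist_force: [-0.5, 0.3, 0.3]
gripper_width: 0.122
```

```bash
python3 -c "
from h import *
to([.518,.026,.066],5.6)"
```

```text
t 8.25 tool [0.5201 0.0319 0.0726] d tool mm [ 6.6 -5.7 -2.7] rx 0.24 tiltfix ry,rz [-0.01 -0.18] F [-0.4574  0.3288  0.2751] grip 0.122
```

Request:
{"name": "play_rows", "arguments": {"steps": [[0,0,0,0.5,-3,-1.5,0.12],[0,0,0,0,-3,-1.5,0.12],[0,0,0,0.5,-1,0,0.12],[0,0,0,0.5,0,0,0.12]]}}

```text
t: 8.58
tool_pos: [0.518, 0.0256, 0.0704]
eef_rot: [0.706, -0.036, 0.706, 0.038]
wrist_force: [-0.2, -1.2, 0.3]
gripper_width: 0.121
```

```bash
python3 -c "
from h import *
to([.518,.026,.066],5.6)"
```

```text
t 8.58 tool [0.518  0.0256 0.0704] d tool mm [4.4 0.4 0.1] rx 0.42 tiltfix ry,rz [-0.04 -0.19] F [-0.2491 -1.1858  0.3024] grip 0.121
```

Request:
{"name": "play_rows", "arguments": {"steps": [[0.2,0,0,1,0,0,0.12],[0,0,0,0.8,0,0,0.12],[0,0,0,0.6,0,0,0.12],[0,0,0,0.5,0,0,0.12],[0,0,0,0.5,0,0,0.12]]}}

```text
t: 9.0
tool_pos: [0.5183, 0.0252, 0.0671]
eef_rot: [0.706, -0.034, 0.706, 0.037]
wrist_force: [-0.1, 0.5, -1.0]
gripper_width: 0.117
```

Request:
{"name": "play_rows", "arguments": {"steps": [[0,0,0,0.5,0,0,0.12],[0,0,0,0.4,0,0,0.12],[0,0,0,0.4,0,0,0.12],[0,0,0,0.4,0,0,0.12]]}}

```text
t: 9.33
tool_pos: [0.5198, 0.0254, 0.0663]
eef_rot: [0.707, -0.034, 0.705, 0.037]
wrist_force: [0.4, -0.6, 2.4]
gripper_width: 0.121
```

Request:
{"name": "play_rows", "arguments": {"steps": [[0,0.1,0,0.3,0,1.5,0.12],[0,0.1,0,0.3,0,1.5,0.12],[0,0.1,0,0.2,0,1.5,0.12]]}}

```text
t: 9.58
tool_pos: [0.5253, 0.0259, 0.0663]
eef_rot: [0.706, -0.034, 0.707, 0.037]
wrist_force: [-0.2, -1.0, 2.5]
gripper_width: 0.122
```

Request:
{"name": "play_rows", "arguments": {"steps": [[0,0,0,0.1,0,1.5,0.12],[0,0,0,0.1,0,1.5,0.12],[0,0,0,0.1,0,1.5,0.12]]}}

```text
t: 9.83
tool_pos: [0.531, 0.0265, 0.0663]
eef_rot: [0.706, -0.034, 0.706, 0.037]
wrist_force: [-0.2, -0.1, 3.7]
gripper_width: 0.121
```

Request:
{"name": "play_rows", "arguments": {"steps": [[0,0,0,0.1,0,1.6,0.12],[0,0,0,0,0,1.6,0.12],[0,0,0,0,0,1.6,0.12],[0,0,0,0,0,1.6,0.12],[0,0,0,0,0,1.6,0.12]]}}

```text
t: 10.25
tool_pos: [0.5402, 0.0274, 0.0663]
eef_rot: [0.706, -0.034, 0.706, 0.037]
wrist_force: [0.0, -0.5, 3.2]
gripper_width: 0.123
```

Request:
{"name": "play_rows", "arguments": {"steps": [[0,0,0,0.05,0,1.6,0.12],[0,0,0,0,0,1.6,0.12],[0,0,0,0,0,1.6,0.12],[0,0,0,0,0,1.6,0.12],[0,0,0,0,0,1.6,0.12]]}}

```text
t: 10.67
tool_pos: [0.549, 0.0282, 0.0663]
eef_rot: [0.706, -0.034, 0.706, 0.037]
wrist_force: [-0.4, 0.2, 3.7]
gripper_width: 0.121
```

```bash
python3 -c "
from h import *
to([.518,.026,.066],5.6)"
```

```text
t 10.67 tool [0.549  0.0282 0.0663] d tool mm [  0.3   0.9 -31.1] rx 0.15 tiltfix ry,rz [ 0.02 -0.22] F [-0.442   0.1878  3.6585] grip 0.121
```

Request:
{"name": "play_rows", "arguments": {"steps": [[0,0,0,0,0,1.6,0.12],[0,0,0,0,0,1.6,0.12],[0,0,0,0,0,1.6,0.12],[0,0,0,0,0,1.6,0.12],[0,0,0,0,0,1.6,0.12]]}}

```text
t: 11.08
tool_pos: [0.5578, 0.0291, 0.0663]
eef_rot: [0.706, -0.034, 0.706, 0.037]
wrist_force: [0.2, -0.6, 3.9]
gripper_width: 0.118
```

Request:
{"name": "play_rows", "arguments": {"steps": [[0,0,0,0,0,1.6,0.12],[0,0,0,0,0,1.6,0.12],[0,0,0,0,0,1.6,0.12],[0,0,0,0,0,1.6,0.12],[0,0,0,0,0,1.6,0.12]]}}

```text
t: 11.5
tool_pos: [0.5666, 0.0299, 0.0663]
eef_rot: [0.706, -0.034, 0.706, 0.037]
wrist_force: [-0.1, 0.8, 2.6]
gripper_width: 0.123
```

Request:
{"name": "play_rows", "arguments": {"steps": [[0,0,0,0.1,0,1.6,0.12],[0,0,0,0.1,0,1.6,0.12],[0,0,0,0.1,0,1.6,0.12],[0,0,0,0.1,0,1.6,0.12]]}}

```text
t: 11.83
tool_pos: [0.5741, 0.0307, 0.066]
eef_rot: [0.707, -0.034, 0.706, 0.037]
wrist_force: [-0.4, 0.4, 1.2]
gripper_width: 0.118
```

Request:
{"name": "play_rows", "arguments": {"steps": [[0,0,0,0.2,0,1.6,0.12],[0,0,0,0.2,0,1.6,0.12],[0,0,0,0.2,0,1.6,0.12]]}}

```text
t: 12.08
tool_pos: [0.579, 0.0314, 0.0645]
eef_rot: [0.706, -0.034, 0.706, 0.037]
wrist_force: [-0.2, 0.5, 0.1]
gripper_width: 0.118
```

```bash
python3 -c "
from h import *
to([.518,.026,.066],5.6)
for n,b,s in(('side',(220,140,400,300),3.6),):
    im=vision.camera(n)[:,:,::-1]; a=im[b[1]:b[3],b[0]:b[2]]
    cv2.imwrite(f'pics/{n}6.png',cv2.resize(a,None,fx=s,fy=s,interpolation=cv2.INTER_CUBIC))
"
```

```text
t 12.08 tool [0.579  0.0314 0.0645] d tool mm [ -1.5   0.8 -61.3] rx 0.16 tiltfix ry,rz [ 0.03 -0.2 ] F [-0.161   0.4952  0.0721] grip 0.118
```

View pics/side6.png

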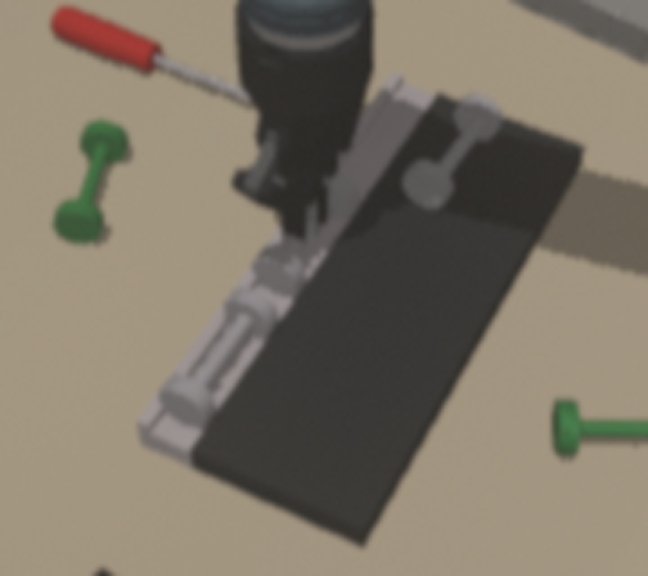

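Request:
{"name": "play_rows", "arguments": {"steps": [[0,0,0,-8,0,0,0.12],[0,0,0,-8,0,0,0.12],[0,0,0,-3,-10,-5,0.12],[0,0,0,0,-25,-12,0.12],[0,0,0,0,-25,-12,0.12]]}}

```text
t: 12.55
tool_pos: [0.5564, -0.0248, 0.0844]
eef_rot: [0.706, -0.038, 0.706, 0.043]
wrist_force: [0.5, 0.0, -0.3]
gripper_width: 0.115
```

```bash
python3 -c "
from h import *
to([.528,-.081,.085],3.7)"
```

```text
t 12.55 tool [ 0.5564 -0.0248  0.0844] d tool mm [ -1.  -52.6 -34.7] rx 2.9 tiltfix ry,rz [-0.   -0.44] F [ 0.4552  0.0139 -0.3141] grip 0.115
```

Request:
{"name": "play_rows", "arguments": {"steps": [[1.5,0,-0.2,-1,-18,-12,0.12],[0.8,0,0,0,-14,-8,0.12],[0,0,0,0,-5,-3,0.12],[0,0,0,0,0,0,0.12],[0,0,0,0,0,0,0.12]]}}

```text
t: 12.97
tool_pos: [0.5315, -0.0761, 0.0871]
eef_rot: [0.706, -0.02, 0.707, 0.02]
wrist_force: [0.5, 0.3, -0.3]
gripper_width: 0.12
```

```bash
python3 -c "
from h import *
to([.528,-.081,.085],3.7)
for n,b,s in(('top',(225,160,405,265),4),):
    im=vision.camera(n)[:,:,::-1]; a=im[b[1]:b[3],b[0]:b[2]]
    cv2.imwrite(f'pics/{n}7.png',cv2.resize(a,None,fx=s,fy=s,interpolation=cv2.INTER_CUBIC))
"
```

```text
t 12.97 tool [ 0.5315 -0.0761  0.0871] d tool mm [ 2.1 -4.7 -3.8] rx -0.44 tiltfix ry,rz [-0.07 -0.06] F [ 0.4838  0.2808 -0.2987] grip 0.12
```

View pics/top7.png

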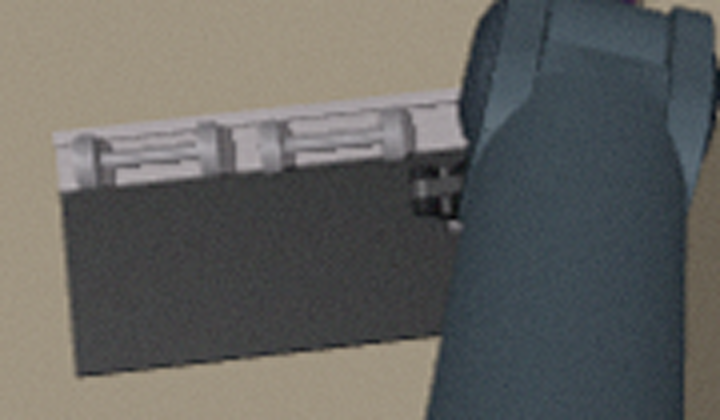

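Request:
{"name": "play_rows", "arguments": {"steps": [[-0.3,0,0,4,-4,-3,0.12],[0,0,0,4,-2,-1.5,0.12],[0,0,0,3,0,0,0.12],[0,0,0,1,0,0,0.12],[0,0,0,0,0,0,0.12]]}}

```text
t: 13.43
tool_pos: [0.5291, -0.0771, 0.0732]
eef_rot: [0.706, -0.024, 0.707, 0.027]
wrist_force: [0.2, -1.0, -0.1]
gripper_width: 0.119
```

```bash
python3 -c "
from h import *
to([.528,-.081,.066],3.7)"
```

```text
t 13.43 tool [ 0.5291 -0.0771  0.0732] d tool mm [ 7.2 -3.9 -1.4] rx 0.43 tiltfix ry,rz [-0.03 -0.19] F [ 0.2393 -1.0221 -0.1441] grip 0.119
```

Request:
{"name": "play_rows", "arguments": {"steps": [[0.2,0,0,0.6,-3,-1,0.12],[0,0,0,0.6,-2,-0.5,0.12],[0,0,0,0.6,0,0,0.12],[0,0,0,0.6,0,0,0.12],[0,0,0,0.6,0,0,0.12]]}}

```text
t: 13.85
tool_pos: [0.5283, -0.0815, 0.0696]
eef_rot: [0.706, -0.024, 0.707, 0.026]
wrist_force: [-0.4, 0.1, 0.4]
gripper_width: 0.117
```

Request:
{"name": "play_rows", "arguments": {"steps": [[0,0,0,0.5,0,0,0.12],[0,0,0,0.5,0,0,0.12],[0,0,0,0.5,0,0,0.12]]}}

```text
t: 14.1
tool_pos: [0.5285, -0.0817, 0.0681]
eef_rot: [0.707, -0.024, 0.707, 0.026]
wrist_force: [0.0, -0.6, 0.3]
gripper_width: 0.116
```

Request:
{"name": "play_rows", "arguments": {"steps": [[0,0,0,0.5,0,0,0.12],[0,0,0,0.5,0,0,0.12],[0,0,0,0.4,0,0,0.12],[0,0,0,0.4,0,0,0.12]]}}

```text
t: 14.43
tool_pos: [0.5287, -0.0816, 0.0663]
eef_rot: [0.707, -0.024, 0.707, 0.026]
wrist_force: [0.4, -0.2, 2.1]
gripper_width: 0.119
```

Request:
{"name": "play_rows", "arguments": {"steps": [[0,0,0,0.2,0,1.5,0.12],[0,0,0,0,0,1.5,0.12]]}}

```text
t: 14.6
tool_pos: [0.532, -0.0814, 0.0668]
eef_rot: [0.707, -0.023, 0.707, 0.026]
wrist_force: [-0.0, 0.2, 1.5]
gripper_width: 0.115
```

Request:
{"name": "play_rows", "arguments": {"steps": [[0,0,0,-0.1,0,1.5,0.12],[0,0,0,-0.1,0,1.5,0.12]]}}

```text
t: 14.77
tool_pos: [0.5357, -0.0811, 0.0673]
eef_rot: [0.707, -0.023, 0.706, 0.026]
wrist_force: [-0.1, 0.8, 1.6]
gripper_width: 0.121
```

Roller C rises as it turns: z went from 0.0663 to 0.0673. That makes it the wobbler. I'll keep rolling it lightly.

Request:
{"name": "play_rows", "arguments": {"steps": [[0,0,0,-0.05,0,1.5,0.12],[0,0,0,-0.05,0,1.5,0.12],[0,0,0,-0.05,0,1.5,0.12]]}}

```text
t: 15.02
tool_pos: [0.5414, -0.0807, 0.068]
eef_rot: [0.707, -0.023, 0.706, 0.026]
wrist_force: [-0.5, -0.3, 3.1]
gripper_width: 0.12
```

Request:
{"name": "play_rows", "arguments": {"steps": [[0,0,0,-0.05,0,1.5,0.12],[0,0,0,-0.05,0,1.5,0.12],[0,0,0,-0.05,0,1.5,0.12]]}}

```text
t: 15.27
tool_pos: [0.547, -0.0804, 0.0685]
eef_rot: [0.708, -0.023, 0.706, 0.026]
wrist_force: [-0.4, -0.3, 3.1]
gripper_width: 0.122
```

Request:
{"name": "play_rows", "arguments": {"steps": [[0,0,0,0,0,1.5,0.12],[0,0,0,0,0,1.5,0.12],[0,0,0,0,0,1.5,0.12]]}}

```text
t: 15.52
tool_pos: [0.5525, -0.08, 0.0689]
eef_rot: [0.708, -0.023, 0.705, 0.026]
wrist_force: [0.2, 0.1, 3.0]
gripper_width: 0.116
```

Request:
{"name": "play_rows", "arguments": {"steps": [[0,0.1,0,0,0,1.5,0.12],[0,0.1,0,0,0,1.5,0.12],[0,0,0,0.05,0,1.5,0.12],[0,0,0,0.05,0,1.5,0.12]]}}

```text
t: 15.85
tool_pos: [0.5597, -0.0795, 0.0692]
eef_rot: [0.707, -0.023, 0.706, 0.026]
wrist_force: [-0.1, 0.2, 4.5]
gripper_width: 0.117
```

Request:
{"name": "play_rows", "arguments": {"steps": [[0,0,0,0.1,0,1.5,0.12],[0,0,0,0.1,0,1.5,0.12],[0,0,0,0.1,0,1.5,0.12],[0,0,0,0.1,0,1.5,0.12]]}}

```text
t: 16.18
tool_pos: [0.5671, -0.079, 0.0692]
eef_rot: [0.708, -0.024, 0.706, 0.026]
wrist_force: [0.5, 0.5, 3.7]
gripper_width: 0.12
```

```bash
python3 -c "
from h import *
to([.528,-.081,.066],3.7)"
```

```text
t 16.18 tool [ 0.5671 -0.079   0.0692] d tool mm [  3.1   0.8 -39.2] rx 0.33 tiltfix ry,rz [ 0.18 -0.21] F [0.5265 0.4905 3.7039] grip 0.12
```

Request:
{"name": "play_rows", "arguments": {"steps": [[0,0.1,0,0.15,0,1.5,0.12],[0,0,0,0.15,0,1.5,0.12],[0,0,0,0.15,0,1.5,0.12],[0,0,0,0.15,0,1.5,0.12]]}}

```text
t: 16.52
tool_pos: [0.5744, -0.0785, 0.069]
eef_rot: [0.708, -0.024, 0.706, 0.026]
wrist_force: [-0.0, -0.4, 4.7]
gripper_width: 0.122
```

Request:
{"name": "play_rows", "arguments": {"steps": [[0,0,0,0.2,0,1.5,0.12],[0,0,0,0.2,0,1.5,0.12],[0,0,0,0.2,0,1.5,0.12]]}}

```text
t: 16.77
tool_pos: [0.5799, -0.0781, 0.0686]
eef_rot: [0.708, -0.024, 0.705, 0.026]
wrist_force: [0.9, 0.2, 4.3]
gripper_width: 0.122
```

Request:
{"name": "play_rows", "arguments": {"steps": [[0,0,0,0.2,0,1.5,0.12],[0,0,0,0.2,0,1.5,0.12],[0,0,0,0.2,0,1.5,0.12]]}}

```text
t: 17.02
tool_pos: [0.5853, -0.0777, 0.068]
eef_rot: [0.708, -0.024, 0.705, 0.026]
wrist_force: [-0.0, -0.2, 3.3]
gripper_width: 0.119
```

Request:
{"name": "play_rows", "arguments": {"steps": [[0,0.1,0,0.25,0,1.5,0.12],[0,0.1,0,0.25,0,1.5,0.12],[0,0,0,0.3,0,1.5,0.12]]}}

```text
t: 17.27
tool_pos: [0.5904, -0.0771, 0.0668]
eef_rot: [0.707, -0.024, 0.706, 0.026]
wrist_force: [1.1, 0.0, 1.8]
gripper_width: 0.12
```

Request:
{"name": "play_rows", "arguments": {"steps": [[0,0,0,0.3,0,1.5,0.12],[0,0,0,0.3,0,1.5,0.12],[0,0,0,0.3,0,1.5,0.12]]}}

```text
t: 17.52
tool_pos: [0.594, -0.0767, 0.0644]
eef_rot: [0.706, -0.024, 0.707, 0.026]
wrist_force: [0.0, 1.4, -0.3]
gripper_width: 0.118
```

```bash
python3 -c "
from h import *
to([.528,-.081,.066],3.7)
for n,b,s in(('side',(240,140,400,300),3.6),):
    im=vision.camera(n)[:,:,::-1]; a=im[b[1]:b[3],b[0]:b[2]]
    cv2.imwrite(f'pics/{n}8.png',cv2.resize(a,None,fx=s,fy=s,interpolation=cv2.INTER_CUBIC))
"
```

```text
t 17.52 tool [ 0.594  -0.0767  0.0644] d tool mm [ -1.4   0.4 -66.1] rx 0.37 tiltfix ry,rz [-0.11 -0.19] F [ 0.05    1.3929 -0.2908] grip 0.118
```

View pics/side8.png

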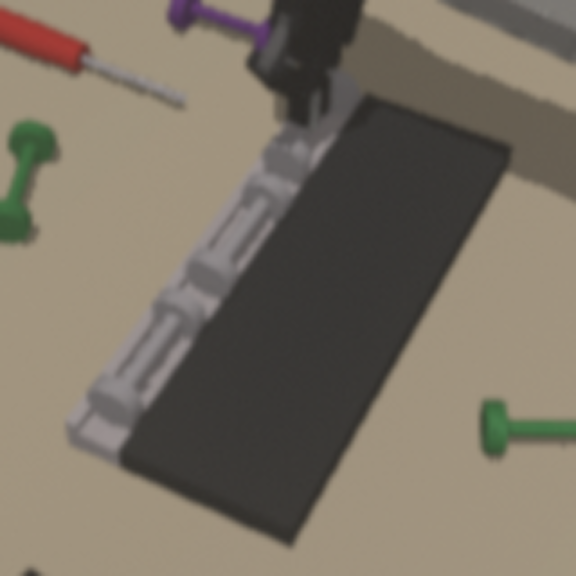

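Request:
{"name": "play_rows", "arguments": {"steps": [[0,0,0,-10,0,0,0.45],[0,0,0,-15,0,0,0.45],[6,0,0,-15,0,-15,0.45],[7,0,0,-10,0,-30,0.45],[7,0,0,0,0,-30,0.45]]}}

```text
t: 17.98
tool_pos: [0.5206, -0.073, 0.1162]
eef_rot: [0.698, 0.102, 0.701, -0.101]
wrist_force: [0.1, -0.5, 0.2]
gripper_width: 0.45
```

Request:
{"name": "play_rows", "arguments": {"steps": [[7,0,0,0,5,-30,0.45],[7,0,0,0,10,-30,0.45],[7,0,0,0,10,-25,0.45],[7,0,0,0,0,0,0.45],[7,0,0,0,0,0,0.45]]}}

```text
t: 18.4
tool_pos: [0.4403, -0.0171, 0.1176]
eef_rot: [0.63, 0.31, 0.64, -0.311]
wrist_force: [0.5, -0.7, -0.3]
gripper_width: 0.452
```

```bash
python3 -c "
from h import *
to([.59,-.0767,.12],-84)
print(telemetry.sense()['joint_positions'])
for n,b,s in(('side',(240,100,400,260),3.6),('top',(225,160,405,265),4)):
    im=vision.camera(n)[:,:,::-1]; a=im[b[1]:b[3],b[0]:b[2]]
    cv2.imwrite(f'pics/{n}9.png',cv2.resize(a,None,fx=s,fy=s,interpolation=cv2.INTER_CUBIC))
"
```

```text
t 18.4 tool [ 0.4403 -0.0171  0.1176] d tool mm [ -4.7  81.5 138.9] rx 31.88 tiltfix ry,rz [-0.73  0.39] F [ 0.4713 -0.7276 -0.2741] grip 0.452
[-0.5459  0.2057  0.5384  2.2109 -0.1593  0.773   0.7602]
```

View pics/side9.png

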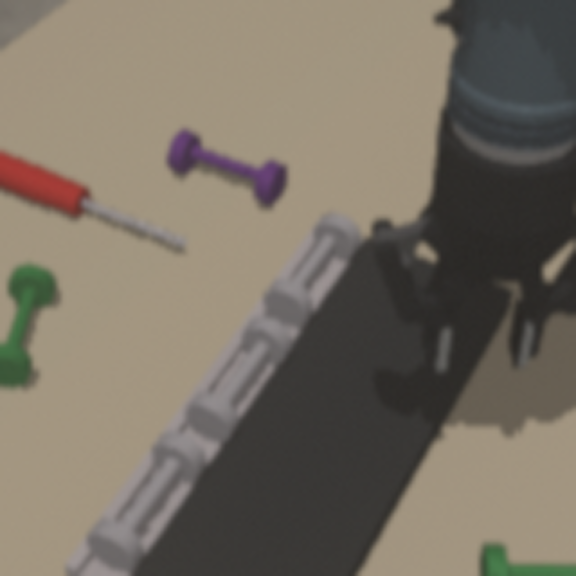

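View pics/top9.png

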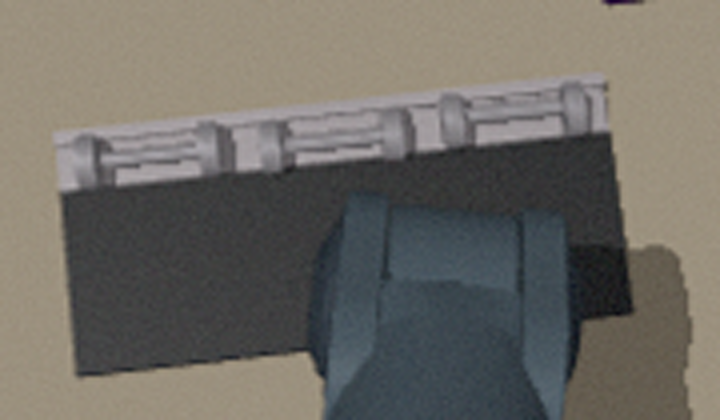

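```bash
python3 -c "
from h import *
u=lambda x,y:[225+x/4,160+y/4]
print('shaft mid',ray('top',[u(513,108)],.036),'discs',ray('top',[u(454,121),u(575,108)],.036),'shaft ends',ray('top',[u(475,113),u(555,104)],.036))
print(ray('side',[[240+313/3.6,100+258/3.6]],.036))
print('edge frac far n-distance:')
n=np.array([np.cos(np.radians(6.6)),np.sin(np.radians(6.6))])
print(ray('top',[u(513,108)],.036)[:,:2]@n-.5639)
"
```

```text
shaft mid [[ 0.5938 -0.077   0.036 ]] discs [[ 0.5859 -0.0421  0.036 ]
 [ 0.5939 -0.1137  0.036 ]] shaft ends [[ 0.5907 -0.0545  0.036 ]
 [ 0.5963 -0.1019  0.036 ]]
[[ 0.5945 -0.0835  0.036 ]]
edge frac far n-distance:
[0.0171]
```

Request:
{"name": "play_rows", "arguments": {"steps": [[7,-0.3,0.2,0,8,14,0.45],[7,-0.2,0.1,0,10,20,0.45],[7,0,0,0,15,20,0.45],[5,0,0,0,20,20,0.45],[2,0,0,0,20,15,0.45]]}}

```text
t: 18.92
tool_pos: [0.5416, -0.0704, 0.1158]
eef_rot: [0.538, 0.452, 0.547, -0.455]
wrist_force: [0.6, -1.0, 0.2]
gripper_width: 0.456
```

```bash
python3 -c "
from h import *
to([.594,-.078,.10],-83.4)"
```

```text
t 18.92 tool [ 0.5416 -0.0704  0.1158] d tool mm [15.1 50.4 16.9] rx 3.62 tiltfix ry,rz [-0.46  0.61] F [ 0.5821 -1.0088  0.2299] grip 0.456
```

Request:
{"name": "play_rows", "arguments": {"steps": [[1.5,-0.3,0.3,4,15,4,0.45],[1,0,0,4,15,4,0.45],[0,0,0,3,6,2,0.45],[0,0,0,0,0,0,0.45],[0,0,0,0,0,0,0.45]]}}

```text
t: 19.33
tool_pos: [0.5864, -0.0816, 0.1054]
eef_rot: [0.535, 0.462, 0.533, -0.465]
wrist_force: [-0.5, 0.5, -0.4]
gripper_width: 0.452
```

```bash
python3 -c "
from h import *
to([.594,-.078,.075],-83.4)"
```

```text
t 19.33 tool [ 0.5864 -0.0816  0.1054] d tool mm [30.4  8.  -2.7] rx 1.47 tiltfix ry,rz [0.23 0.07] F [-0.455   0.48   -0.3955] grip 0.452
```

Request:
{"name": "play_rows", "arguments": {"steps": [[1.2,0.2,0,6,5,-2,0.45],[0.3,0,0,8,3,-1,0.45],[0,0,0,8,1,0,0.45],[0,0,0,4,0,0,0.45],[0,0,0,0,0,0,0.45]]}}

```text
t: 19.75
tool_pos: [0.592, -0.0758, 0.0767]
eef_rot: [0.526, 0.47, 0.53, -0.471]
wrist_force: [-0.2, 0.3, -0.4]
gripper_width: 0.449
```

```bash
python3 -c "
from h import *
to([.594,-.078,.053],-83.4)
for n,b,s in(('side',(240,100,400,260),3.6),):
    im=vision.camera(n)[:,:,::-1]; a=im[b[1]:b[3],b[0]:b[2]]
    cv2.imwrite(f'pics/{n}10.png',cv2.resize(a,None,fx=s,fy=s,interpolation=cv2.INTER_CUBIC))
"
```

```text
t 19.75 tool [ 0.592  -0.0758  0.0767] d tool mm [23.7  1.9  2.5] rx 0.01 tiltfix ry,rz [-0.17  0.26] F [-0.175   0.3078 -0.415 ] grip 0.449
```

View pics/side10.png

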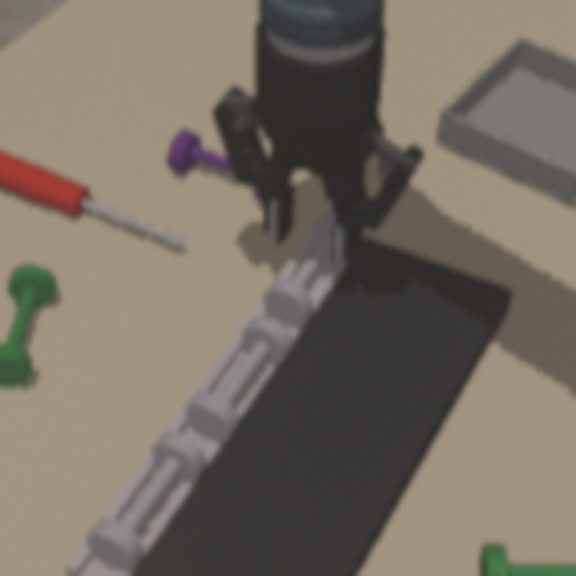

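Request:
{"name": "play_rows", "arguments": {"steps": [[0,-0.1,0.2,6,2,3,0.45],[0,0,0,6,1,1,0.45],[0,0,0,5,0,0,0.45],[0,0,0,2,0,0,0.45],[0,0,0,1,0,0,0.45]]}}

```text
t: 20.22
tool_pos: [0.5955, -0.0799, 0.0552]
eef_rot: [0.528, 0.47, 0.528, -0.47]
wrist_force: [0.0, -0.3, -0.4]
gripper_width: 0.45
```

```bash
python3 -c "
from h import *
to([.594,-.079,.053],-83.4)"
```

```text
t 20.22 tool [ 0.5955 -0.0799  0.0552] d tool mm [ 2.2 -1.4 -1.1] rx 0.02 tiltfix ry,rz [-0.06  0.02] F [ 0.0246 -0.2893 -0.4138] grip 0.45
```

Request:
{"name": "play_rows", "arguments": {"steps": [[0,0,0,1.5,-1,0,0.3],[0,0,0,0.5,0,0,0.2],[0,0,0,0,0,0,0.1],[0,0,0,0,0,0,0.0],[0,0,0,0,0,0,0.0]], "force": 40}}

```text
t: 20.63
tool_pos: [0.5943, -0.0802, 0.0527]
eef_rot: [0.528, 0.471, 0.528, -0.47]
wrist_force: [-0.2, -0.3, -1.0]
gripper_width: 0.096
```

Request:
{"name": "play_rows", "arguments": {"steps": [[0,0,0,0,0,0,0.0],[0,0,0,0,0,0,0.0],[0,0,0,0,0,0,0.0]]}}

```text
t: 20.88
tool_pos: [0.5943, -0.0802, 0.0527]
eef_rot: [0.528, 0.471, 0.528, -0.47]
wrist_force: [0.2, 0.2, -0.5]
gripper_width: 0.095
```

Request:
{"name": "play_rows", "arguments": {"steps": [[0,0,0,-2,0,0,0.0],[0,0,0,-3,0,0,0.0],[0,0,0,-3,0,0,0.0],[0,0,0,-1,0,0,0.0],[0,0,0,0,0,0,0.0]]}}

```text
t: 21.3
tool_pos: [0.5932, -0.0798, 0.062]
eef_rot: [0.527, 0.47, 0.529, -0.471]
wrist_force: [-0.0, 0.3, -1.2]
gripper_width: 0.092
```

```bash
python3 -c "
from h import *
to([.594,-.079,.053],-83.4)
for n,b,s in(('side',(240,100,400,260),3.6),):
    im=vision.camera(n)[:,:,::-1]; a=im[b[1]:b[3],b[0]:b[2]]
    cv2.imwrite(f'pics/{n}11.png',cv2.resize(a,None,fx=s,fy=s,interpolation=cv2.INTER_CUBIC))
"
```

```text
t 21.3 tool [ 0.5932 -0.0798  0.062 ] d tool mm [ 9.   0.9 -0.7] rx 0.02 tiltfix ry,rz [-0.09  0.14] F [-0.0393  0.2674 -1.2296] grip 0.092
```

View pics/side11.png

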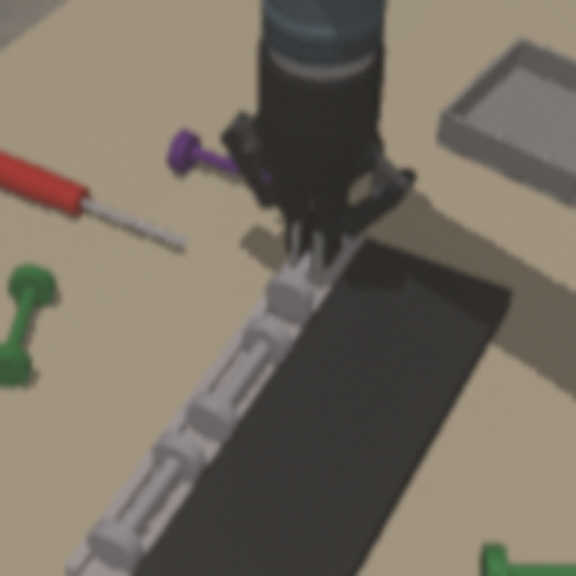

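Request:
{"name": "play_rows", "arguments": {"steps": [[0,0,0,-5,0,0,0.0],[0,0,0,-7,0,0,0.0],[0,0,0,-8,0,0,0.0],[0,0,0,-6,0,0,0.0],[0,0,0,-2,0,0,0.0]]}}

```text
t: 21.77
tool_pos: [0.5928, -0.0799, 0.0922]
eef_rot: [0.527, 0.47, 0.529, -0.471]
wrist_force: [0.4, -0.9, -1.4]
gripper_width: 0.094
```

```bash
python3 -c "
from h import *
to([.594,-.079,.053],-83.4)
for n,b,s in(('side',(240,100,400,260),3.6),):
    im=vision.camera(n)[:,:,::-1]; a=im[b[1]:b[3],b[0]:b[2]]
    cv2.imwrite(f'pics/{n}12.png',cv2.resize(a,None,fx=s,fy=s,interpolation=cv2.INTER_CUBIC))
"
```

```text
t 21.77 tool [ 0.5928 -0.0799  0.0922] d tool mm [39.2  1.5 -0.7] rx 0.01 tiltfix ry,rz [-0.1   0.21] F [ 0.4303 -0.9233 -1.4351] grip 0.094
```

View pics/side12.png

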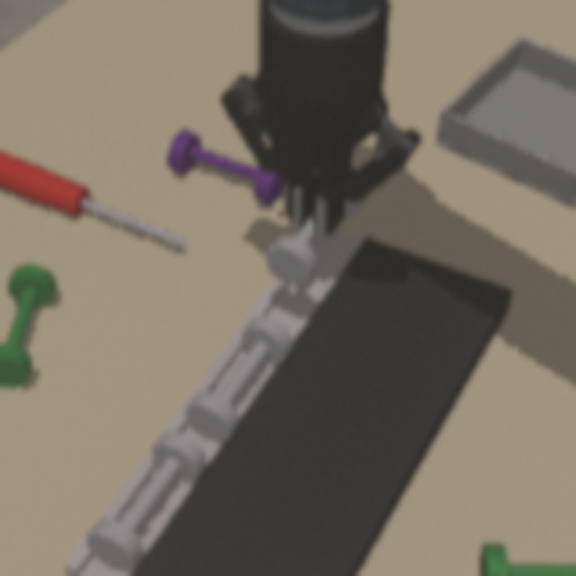

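Request:
{"name": "play_rows", "arguments": {"steps": [[0,0,0,-4,-3,10,0.0],[0,0,0,-4,-7,20,0.0],[0,0,0,-3,-9,26,0.0],[0,0,0,0,-9,26,0.0],[0,0,0,0,-9,26,0.0]]}}

```text
t: 22.23
tool_pos: [0.572, -0.1857, 0.1043]
eef_rot: [0.53, 0.467, 0.534, -0.464]
wrist_force: [0.2, 1.3, -1.7]
gripper_width: 0.094
```

Request:
{"name": "play_rows", "arguments": {"steps": [[0,0,0,0,-9,26,0.0],[0,0,0,0,-9,25,0.0],[0,0,0,0,-7,18,0.0],[0,0,0,0,-4,8,0.0],[0,0,0,0,0,0,0.0]]}}

```text
t: 22.65
tool_pos: [0.5462, -0.2837, 0.106]
eef_rot: [0.529, 0.468, 0.529, -0.47]
wrist_force: [-0.4, -0.5, -2.0]
gripper_width: 0.092
```

```bash
python3 -c "
from h import *
to([.541,-.324,.06],-86)
print('tray side', ray('side',[[240+439/3.6,100+118/3.6],[240+522/3.6,100+42/3.6]],.032))
for n,b,s in(('side',(300,60,460,220),3.6),('top',(380,150,540,260),4)):
    im=vision.camera(n)[:,:,::-1]; a=im[b[1]:b[3],b[0]:b[2]]
    cv2.imwrite(f'pics/{n}13.png',cv2.resize(a,None,fx=s,fy=s,interpolation=cv2.INTER_CUBIC))
"
```

```text
t 22.65 tool [ 0.5462 -0.2837  0.106 ] d tool mm [46.  -9.9 39.4] rx 2.86 tiltfix ry,rz [0.07 0.11] F [-0.3983 -0.5245 -1.9534] grip 0.092
tray side [[ 0.6002 -0.2655  0.032 ]
 [ 0.593  -0.3852  0.032 ]]
```

View pics/side13.png

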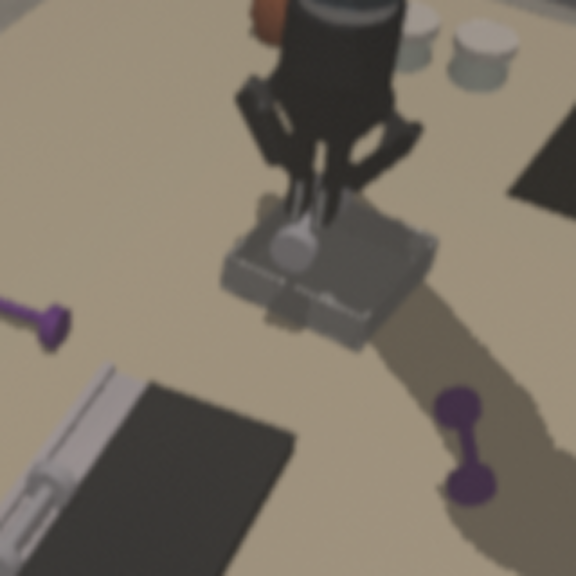

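View pics/top13.png

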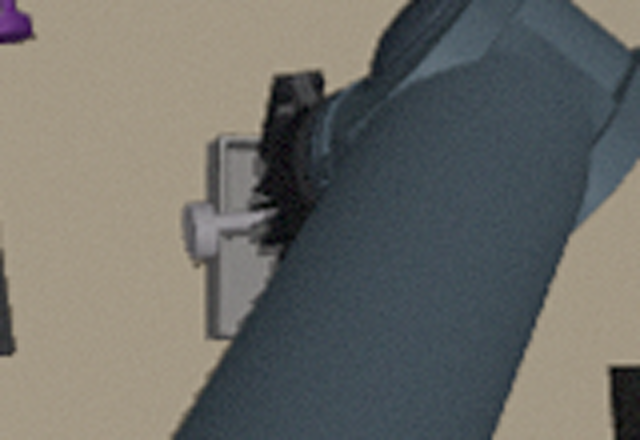

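Request:
{"name": "play_rows", "arguments": {"steps": [[1.5,0,0,0,-3,12,0.0],[1,0,0,0,-4,14,0.0],[0,0,0,0,-2,8,0.0],[0,0,0,0,0,1,0.0],[0,0,0,0,0,0,0.0]]}}

```text
t: 23.17
tool_pos: [0.5455, -0.3113, 0.1044]
eef_rot: [0.519, 0.479, 0.523, -0.477]
wrist_force: [-0.5, 0.4, -1.6]
gripper_width: 0.095
```

```bash
python3 -c "
from h import *
to([.541,-.324,.06],-86)"
```

```text
t 23.17 tool [ 0.5455 -0.3113  0.1044] d tool mm [44.4 -5.6 12.5] rx 0.97 tiltfix ry,rz [-0.35  0.04] F [-0.4992  0.425  -1.6204] grip 0.095
```

Request:
{"name": "play_rows", "arguments": {"steps": [[0.5,-0.3,0,5,-3,7,0.0],[0,0,0,8,-2,4,0.0],[0,0,0,10,0,2,0.0],[0,0,0,8,0,0,0.0],[0,0,0,2,0,0,0.0]]}}

```text
t: 23.58
tool_pos: [0.5423, -0.3246, 0.0682]
eef_rot: [0.519, 0.48, 0.52, -0.479]
wrist_force: [0.7, 0.5, -2.2]
gripper_width: 0.09
```

```bash
python3 -c "
from h import *
to([.541,-.324,.04],-86)"
```

```text
t 23.58 tool [ 0.5423 -0.3246  0.0682] d tool mm [28.2 -1.2 -0.6] rx 0.54 tiltfix ry,rz [-0.07 -0.02] F [ 0.7486  0.4928 -2.2064] grip 0.09
```

Request:
{"name": "play_rows", "arguments": {"steps": [[0,0,0,6,0,0,0.0],[0,0,0,6,0,0,0.0],[0,0,0,5,0,0,0.0],[0,0,0,3,0,0,0.0],[0,0,0,1,0,0,0.0]]}}

```text
t: 24.0
tool_pos: [0.5414, -0.3225, 0.0425]
eef_rot: [0.518, 0.48, 0.522, -0.479]
wrist_force: [0.2, 0.1, -2.0]
gripper_width: 0.093
```

Request:
{"name": "play_rows", "arguments": {"steps": [[0,0,0,1,0,0,0.0],[0,0,0,0.6,0,0,0.0],[0,0,0,0.6,0,0,0.0]]}}

```text
t: 24.25
tool_pos: [0.5418, -0.3223, 0.04]
eef_rot: [0.518, 0.48, 0.522, -0.479]
wrist_force: [-0.3, -0.3, -2.3]
gripper_width: 0.094
```

Request:
{"name": "play_rows", "arguments": {"steps": [[0,0,0,0.6,0,0,0.0],[0,0,0,0.5,0,0,0.0],[0,0,0,0.5,0,0,0.0]]}}

```text
t: 24.5
tool_pos: [0.542, -0.3225, 0.0397]
eef_rot: [0.518, 0.48, 0.522, -0.479]
wrist_force: [-0.9, 1.5, 2.0]
gripper_width: 0.098
```

Request:
{"name": "play_rows", "arguments": {"steps": [[0,0,0,0.5,0,0,0.0],[0,0,0,0.5,0,0,0.0]]}}

```text
t: 24.67
tool_pos: [0.542, -0.3225, 0.0397]
eef_rot: [0.518, 0.48, 0.522, -0.479]
wrist_force: [-2.7, 1.2, 2.6]
gripper_width: 0.091
```

Request:
{"name": "play_rows", "arguments": {"steps": [[0,0,0,-0.3,0,0,0.12],[0,0,0,0,0,0,0.16],[0,0,0,0,0,0,0.2],[0,0,0,0,0,0,0.3],[0,0,0,0,0,0,0.4]]}}

```text
t: 25.08
tool_pos: [0.5441, -0.324, 0.0411]
eef_rot: [0.52, 0.48, 0.519, -0.478]
wrist_force: [0.5, 0.7, 0.5]
gripper_width: 0.4
```

Request:
{"name": "play_rows", "arguments": {"steps": [[0,0,0,0,0,0,0.4],[0,0,0,-6,0,0,0.4],[0,0,0,-12,0,0,0.4],[0,0,0,-20,0,0,0.4],[0,0,0,-25,0,0,0.4]]}}

```text
t: 25.5
tool_pos: [0.5402, -0.3216, 0.1016]
eef_rot: [0.516, 0.479, 0.523, -0.48]
wrist_force: [0.4, 0.3, 0.3]
gripper_width: 0.4
```

Request:
{"name": "play_rows", "arguments": {"steps": [[0,0,0,-30,-10,0,0.4],[0,0,0,-30,-30,0,0.4],[0,0,0,-10,-35,0,0.4],[0,0,0,0,-30,0,0.4],[0,0,0,0,-10,0,0.4]]}}

```text
t: 25.92
tool_pos: [0.4315, -0.3341, 0.1859]
eef_rot: [0.524, 0.48, 0.519, -0.476]
wrist_force: [-1.2, 0.2, -0.1]
gripper_width: 0.401
```

```bash
python3 -c "
from h import *
to([.541,-.324,.04],-86)
for n,b,s in(('side',(220,80,460,290),3),('top',(220,100,540,300),2.5)):
    im=vision.camera(n)[:,:,::-1]; a=im[b[1]:b[3],b[0]:b[2]]
    cv2.imwrite(f'pics/{n}14.png',cv2.resize(a,None,fx=s,fy=s,interpolation=cv2.INTER_CUBIC))
"
```

```text
t 25.92 tool [ 0.4315 -0.3341  0.1859] d tool mm [146.9 108.5  -0.8] rx 1.03 tiltfix ry,rz [ 0.13 -0.56] F [-1.2197  0.186  -0.0889] grip 0.401
```

View pics/side14.png

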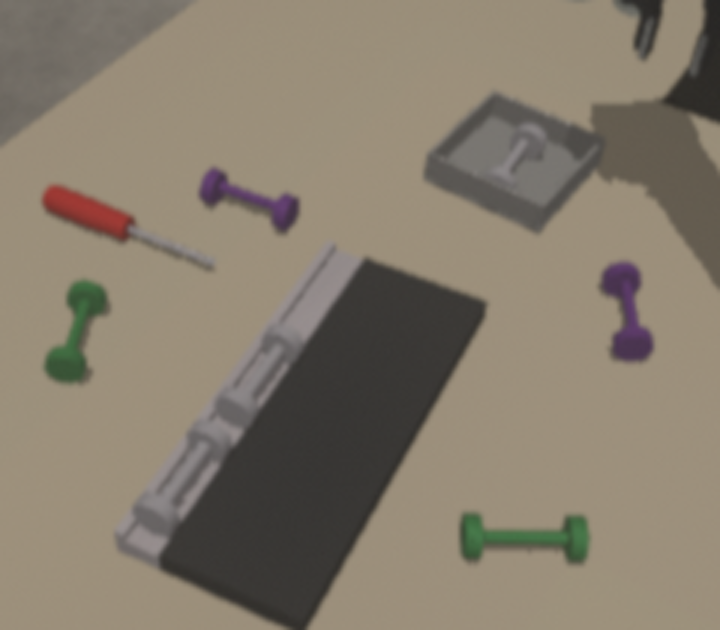

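View pics/top14.png

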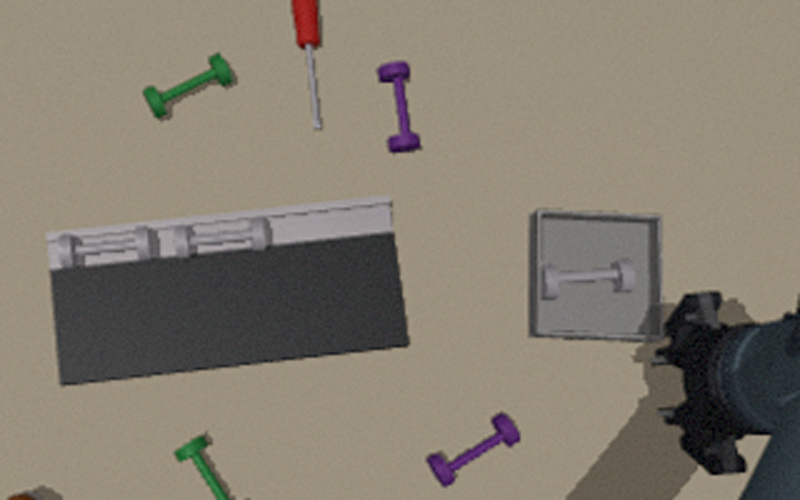

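The reject is flat in the tray at about (588,277) in the top view. The two true rollers are in the channel at about (105,245) and (222,235), and the bystanders haven't moved. I'll hold still briefly so everything settles, then hand in.

Request:
{"name": "play_rows", "arguments": {"steps": [[0,0,0,0,0,0,0.4],[0,0,0,0,0,0,0.4],[0,0,0,0,0,0,0.4],[0,0,0,0,0,0,0.4],[0,0,0,0,0,0,0.4]]}}

```text
t: 26.43
tool_pos: [0.4407, -0.3306, 0.1847]
eef_rot: [0.527, 0.478, 0.52, -0.473]
wrist_force: [-0.1, -0.2, 1.2]
gripper_width: 0.399
```

```bash
python3 -c "
from h import *
im=vision.camera('top')[:,:,::-1]; a=cv2.resize(im[100:300,220:540],None,fx=2.5,fy=2.5,interpolation=cv2.INTER_CUBIC)
b=cv2.imread('pics/top14.png'); print('diff tray/channel', cv2.absdiff(a,b)[200:350,530:660].max(), cv2.absdiff(a,b)[190:280,40:400].max())
print(ctrl.finish_job())"
```

```text
diff tray/channel 74 17
the job is handed in; nothing more can be done
None
```

I rolled all three rollers into the channel with light fingertip pressure on the shaft, about 1–6.5 N. The rightmost roller (nearest the tray) is the one that wobbles, and it is now in the grey reject tray.

- **Which one wobbles:** The left and middle rollers stayed level, with the tool height holding at 66.2 mm and 66.3 mm over the plate. The right one rose from 66.3 to 69.2 mm and came back down.
- **Moving it:** I gripped that roller by its shaft in the channel, lifted it clear, and lowered it until it touched the tray floor. I opened the jaws only after that.
- **Final pictures:** The reject lies in the tray, the two true rollers are in the channel and were never lifted, and the other objects look unmoved. Total time was about 26 s.

**Two checks that were not clean:**
- The grip opening read about 8 mm on the 10 mm shaft. The hold was still firm all the way to the tray.
- Comparing the last two top pictures, the channel area was unchanged (difference up to 17 of 255). The tray area differed by up to 74. The arm and its shadow were shifting across the tray's corner then, which probably explains it, but I did not look at that last picture before handing in. So I have not confirmed that the reject was completely still.

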